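# Open the board test fixture

### The job

Open the small circuit-board test fixture: swing its latch fully aside, a quarter turn either way, then lift the pressure plate straight up off the two tight dowels, keeping it level all the way. Lay it, without dropping it, flat in the middle of the rubber mat with its long side along the mat's long side, and let go. Leave the circuit board in its nest and the other things on the bench where they are.

Things in the scene. Friction and masses are not known exactly. Their poses are not given: they have to be found in the camera images.
- fixture: Black plastic fixture base fixed to the bench, 195 (x, from -95 to +100) by 130 (y) by 22 mm high; origin on the bench under the plate's centre; z up. Two upright steel dowels, 10 mm thick, at (-56, +34) and (+56, -34) mm in its frame, tips 52 mm above the bench, 30 mm above the plate's resting face. Latch pivot at (+88, 0) mm.
- latch (a joint): Flat steel turn latch on a vertical pivot at (+88, 0) mm of the fixture, 34 to 42 mm above the bench. At 0 its arm (32 mm) points to the fixture's -x over the plate's end and blocks it, its tail with the knob to +x. Positive is counter-clockwise from above. Stops at -1.57 and +1.57; stays where left (under 1 N at the knob); the plate is free from about 1.15 either way.
- latch_knob (a point): Centre of the upright black knob on the latch's tail, 38 mm from the pivot, 62 mm above the bench; the knob is 12 mm thick and reaches from 42 to 77 mm above the bench. Its own x axis points from the pivot outwards along the tail.
- plate_handle (a point): Centre of the plate's handle bar, over its centre of mass; axes as the plate's (x along its long side and the bar, z up). The bar is 96 long (x), 14 wide (y), 16 mm high (z), black plastic, on two 10 mm posts at x -43 and +43 mm, 76 mm free between them. It is 52 mm above the plate's underside (74 mm above the bench while on the fixture).
- plate: The pressure plate itself: aluminium, 140 (x) by 96 (y) by 10 mm, with two holes of 11.2 mm over the dowels, about 0.5 kg with its handle; origin at the centre of its underside, 22 mm above the bench while on the fixture, directly over the fixture's origin with the same yaw.
- mat: Flat dark rubber mat fixed to the bench, 220 (x, its long side) by 180 (y) by 4 mm thick; origin at the centre of its underside, on the bench.
- board_center (a point): Centre of the loose green circuit board, 84 by 58 by 4 mm, which lies in the nest sunk 12 mm into the fixture under the plate; it stays there.
- trimmer: Yellow trimming tool, 92 mm long, 12 mm thick, lying on the bench between fixture and mat; bystander.
- screwdriver: Screwdriver lying on the bench beyond the fixture and mat; bystander.
- pliers: Pliers with red grips, 150 mm long, lying on the bench beyond the fixture and mat; bystander.
- jar: Small glass jar with a black lid, 52 mm across, 60 mm high; bystander. Origin at its foot.
- mug: White mug, 80 mm across, 90 mm high, at the left; bystander. Origin at its foot.
- bin: Blue open parts bin, 120 by 90 by 50 mm, at the right; bystander. Origin under its centre.
- reel: Grey plastic reel standing on its end, 60 mm across, 45 mm high, at the left; bystander. Origin at its foot.
Mind the look-alikes: they are no part of the job. What is shaped like the plate but orange or pink is not meant.

How it is judged (in metres and radians):
On the way, in this order (a step that is already met when the one before it is completed fails the run):
1. the latch is swung aside, at least 1.15 rad either way ((value of joint latch above 1.15 rad or value of joint latch below -1.15 rad)), for 0.1 s.
2. the plate is lifted straight up clear of the dowel tips (its underside more than 30 mm above its resting face, its centre still within 20 mm of being over the fixture's centre) (z of plate_handle in the frame of fixture above 0.105 m and horizontal distance between plate_handle and fixture below 0.02 m).
At the end, for the whole second after the job is handed in: the plate lies flat (within 0.06 rad) and at rest on the mat, centre within 35 mm of the mat's centre, long side within 0.2 rad of the mat's long side; the latch is still swung aside (over 1.0 rad either way); the circuit board is in its nest, within 10 mm of where it was (horizontal distance between plate_handle and mat below 0.035 m and z of plate_handle in the frame of mat between 0.05 and 0.06 m and angle between plate_handle's own z axis and vertical below 0.06 rad and angle between the x axis of plate_handle and the x axis of mat, either way round below 0.2 rad and linear speed of plate below 0.02 m/s and angular speed of plate below 0.1 rad/s and (value of joint latch above 1 rad or value of joint latch below -1 rad) and distance of board_center from where it was at the start of the episode below 0.01 m); the robot touches nothing.
It fails at once if the plate is tipped more than 0.15 rad (about 9 degrees) out of level (angle between plate_handle's own z axis and vertical above 0.15 rad).
It fails at once if the plate is dropped: it falls faster than 0.5 m/s with no finger on it (linear speed of plate above 0.5 m/s and contact force between the fingers and plate below 0.05 N).
It fails at once if the circuit board is shifted more than 10 mm (distance of board_center from where it was at the start of the episode above 0.01 m).
It fails at once if another thing on the bench (trimming tool, screwdriver, pliers, jar, mug, bin, reel) is moved more than 30 mm (distance of any of trimmer, screwdriver, pliers, jar, mug, bin, reel from where it was at the start of the episode above 0.03 m).
It also fails if it takes over 58 s, if anything falls off the work surface, if the arm or the gripper's body presses on something with over 40 N, if the wrist force passes 120 N, or if a joint passes its speed limit or range.

### The arm

A 6-joint arm with a two-finger parallel gripper is mounted at the origin on the work surface. World frame = base frame: x ahead of the robot, y to its left, z up, the work surface at z = 0. Lengths are in m, angles in degrees, forces in N, time in s.
With the tool pointing down it reaches from about 0.375 to 0.9 m from the base axis. Payload 3.1 kg.
Tool frame: the origin (TCP) lies between the finger pads; the fingertips stand 11 mm ahead of it and the grasp point (between the pads) lies 8 mm behind it; z points along the fingers, y is the direction in which the jaws open and shut (so a half turn about z gives the same grasp; the last joint's range is limited). The gripper opens to 87 mm and grips with 3 to 60 N. Pads are 19 mm wide; open, the fingers measure 117 mm over their backs; the gripper's body (75 mm by 190 mm) begins 51 mm behind the grasp point.
Start: joints at [54.574, 30.224, 82.088, -0, 67.689, -10.227], TCP at [0.266, 0.566, 0.234] pointing down, gripper open.
Joint ranges: [-176.69, 176.69], [-43.24, 126.21], [12.49, 139.97], [-82, 262], [0, 151.66], [-163.58, 163.58]. Speed limits (degrees/s): [159.86, 159.86, 180, 180, 180, 180].

### API

Orientations are given as a 3x3 rotation matrix whose columns are the frame's x, y, z axes.
In Python, from rig import bot, vision gives the robot as it stands. The module is installed in compiled form; this text tells all that it offers.
- The arm moves only by the tool jog_arm, never from a script. Its argument "rows" is a list of rows, each an object with "dp": the shift along the tool's x, y, z in mm, a list of three; "turn": the turn, a rotation vector about the tool's x, y, z in degrees, a list of three; "grip": the opening, from 0 (shut) to 1 (fully open). A call has 1 to 10 rows; each row is the pose to reach, as a shift and turn from the pose commanded when the call began, along the tool's axes at that moment; what a row does not reach only later rows make up. A row lasts 1/10 s, in which the tool goes at most 50 mm and 8.59 degrees, less where a joint would pass 70% of its speed; a pose out of reach is approached as far as the arm can. A call with a gripper value outside its range is refused whole. The fingers move at their own pace and stop on an object; the grip force is fixed at half the most. Time passes only in rows, so rows that repeat a pose let the fingers close. It gives the time, the measured TCP pose, the force and the opening at its end, in the units of the state.
- bot.read_state(): the state, without advancing time (a new reading comes with each control period).
- vision.capture(name): name is "scene" or "top"; returns (picture, depth): 480x640x3 uint8, red, green, blue; 480x640 float32, m along the optical axis (not along the pixel's ray), 0 where there is no reading.
- vision.camera_info(name): a dict with "vertical_fov" (degrees; the focal length in pixels is half the picture's height over the tangent of half this angle, whatever the lens; pixels are square), "cx", "cy" (the principal point, pixels), "position" and "rotation" of the camera in the world. Camera axes: x right, y down, z forward; pixel columns grow to the right and rows downward; lengths in m; the calibration is good to about 2 mm. A picture is of the moment at which its call begins. camera_info takes no time and is no camera call.
- bot.hand_in(): hands the job in, once; it reports no verdict.
The state is a dict: "time_s": time; "joint_positions": joint angles; "qvel": joint speeds; "tau": joint torques, N m; "position": TCP position; "tcp_rot": TCP orientation; "force": force on the tool from outside, world axes, zero at the start; "moment": the same for the moment, N m; "opening": opening from 0.0 (shut) to 1.0 (fully open).
Only numpy, scipy, OpenCV 4.12 (cv2) and the standard library are available. Lean on these libraries where they do the work, as an engineer would, in place of code of your own. Each camera call takes 0.05 s, during which the arm holds its last target.

## Working session

There is one attempt and no reset: what is moved stays moved. The work goes in short steps, Python scripts to look and compute and a tool call to move; the robot and the scene stay as the last step left them, time stands still between calls to the robot, and variables do not carry over. Pictures are saved under pics/ and viewed, and the job is handed in when it is done.

Besides the shell and the picture viewer there is one more tool, called after "Emit:" by a JSON object that holds its "method" and its "body". jog_arm: Moves the arm, as the interface text tells. Its arguments: {"type":"object","properties":{"rows":{"type":"array"}},"required":["rows"]}

```bash
mkdir -p pics; python3 - <<'E'
from rig import bot,vision
import cv2,numpy as np
s=bot.read_state();print(s)
for n in("scene","top"):
    p,d=vision.capture(n);print(n,vision.camera_info(n))
    cv2.imwrite(f"pics/{n}0.png",p[...,::-1]);np.savez(f"{n}0.npz",p=p,d=d)
E
```

```text
{'time_s': 0.0, 'joint_positions': array([ 5.45732975e+01,  3.02772198e+01,  8.21561857e+01,  7.06273297e-04,
        6.76874624e+01, -1.02265743e+01]), 'qvel': array([-0.02671154, -0.07429387, -0.05390585, -0.01690849, -0.02653282,
       -0.10002577]), 'tau': array([ 1.55247177e-03, -4.40032125e+01, -1.76596838e+01,  6.33475115e-02,
        5.81895432e-02, -1.74246779e-04]), 'position': array([0.26566578, 0.56495637, 0.23259143]), 'tcp_rot': array([[-9.04823864e-01,  4.25784284e-01, -1.23211153e-03],
       [ 4.25785892e-01,  9.04822326e-01, -1.71236597e-03],
       [ 3.85743503e-04, -2.07400531e-03, -9.99997775e-01]]), 'force': array([ 0.30837911, -0.52513375,  0.25027947]), 'moment': array([-0.02933624,  0.00844112, -0.00669437]), 'opening': 0.9993339720498164}
scene {'vertical_fov': 45.792605349402635, 'cx': 326.14568755213173, 'cy': 236.8523589699621, 'position': array([ 1.27095468, -0.52644658,  1.31055518]), 'rotation': array([[ 0.60357275,  0.64361549, -0.47059434],
       [ 0.79722888, -0.49548844,  0.34484391],
       [-0.01122717, -0.58330979, -0.81217217]])}
top {'vertical_fov': 44.721958307145236, 'cx': 316.04374588944813, 'cy': 246.79858997723818, 'position': array([0.43241466, 0.00923022, 1.31639952]), 'rotation': array([[ 0.01306097, -0.99566878,  0.09204936],
       [-0.99990674, -0.01263806,  0.00517584],
       [-0.0039901 , -0.09210838, -0.99574099]])}
```

View pics/scene0.png

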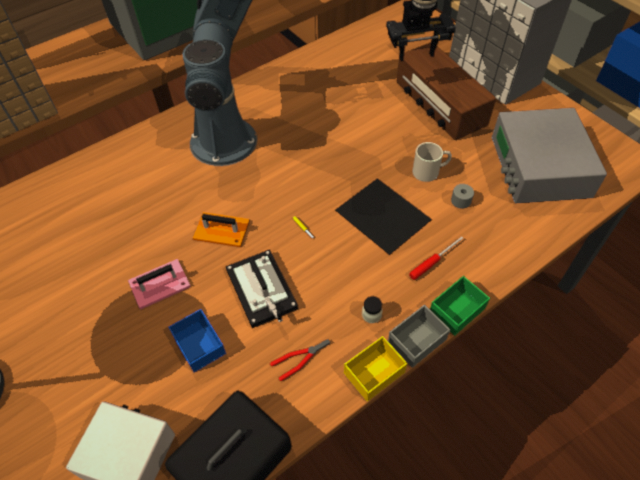

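View pics/top0.png

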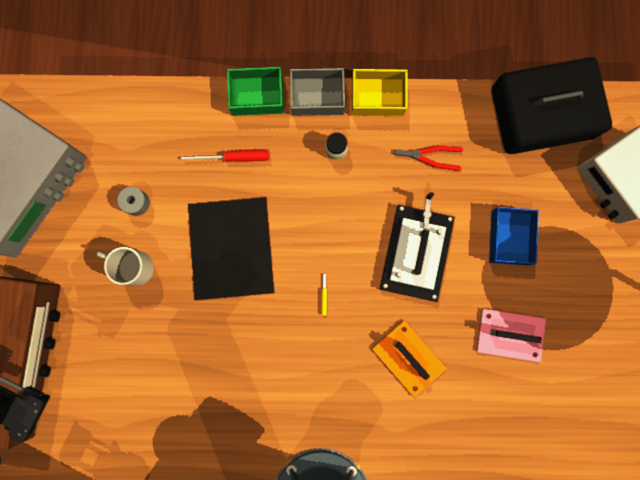

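```bash
python3 - <<'E'
import cv2,numpy as np
p=np.load("top0.npz")["p"][...,::-1];q=np.load("scene0.npz")["p"][...,::-1]
a=cv2.resize(p[180:320,360:480],None,fx=5,fy=5,interpolation=cv2.INTER_CUBIC)[:600]
cv2.imwrite("pics/topz.png",cv2.resize(p[185:305,370:470],None,fx=5,fy=5,interpolation=cv2.INTER_CUBIC))
cv2.imwrite("pics/scenez.png",cv2.resize(q[240:335,215:310],None,fx=6,fy=6,interpolation=cv2.INTER_CUBIC))
E
```

```text
(no output)
```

View pics/topz.png

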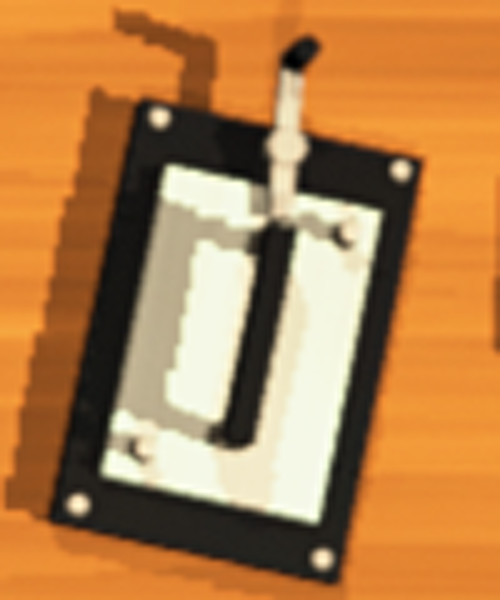

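View pics/scenez.png

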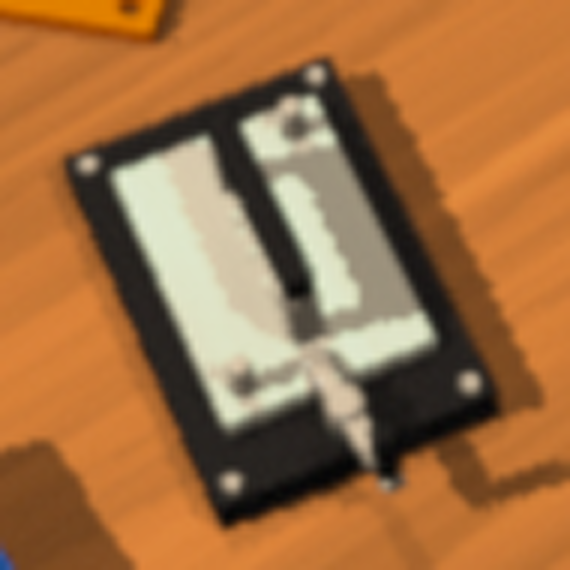

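```bash
cat >h.py <<'E'
import numpy as np,cv2
from rig import bot,vision
def K(n):
    c=vision.camera_info(n);f=240/np.tan(np.radians(c["vertical_fov"])/2);return c,f
def ray(n,uv,z):
    c,f=K(n);uv=np.atleast_2d(uv).astype(float)
    d=np.c_[(uv[:,0]-c["cx"])/f,(uv[:,1]-c["cy"])/f,np.ones(len(uv))]@c["rotation"].T
    o=c["position"];return o+d*((z-o[2])/d[:,2])[:,None]
def cloud(n,d):
    c,f=K(n);v,u=np.mgrid[:480,:640]
    P=np.stack([(u-c["cx"])/f*d,(v-c["cy"])/f*d,d],-1)@c["rotation"].T+c["position"];P[d==0]=np.nan;return P
def proj(n,X):
    c,f=K(n);q=(np.atleast_2d(X)-c["position"])@c["rotation"];return q[:,:2]/q[:,2:]*f+[c["cx"],c["cy"]]
E
python3 - <<'E'
from h import *
def z2t(a): return np.array(a,float)/5-.4+[370,185]
def z2s(a): return np.array(a,float)/6-.42+[215,240]
def rep(nm,P):
    c=P.mean(0);l=P[0]-P[3]+P[1]-P[2];print(nm,P[:,:2].round(4).tolist(),'c',c[:2].round(4),'yaw',np.degrees(np.arctan2(l[1],l[0])).round(2),
      'sides',np.linalg.norm(np.diff(P,axis=0),axis=1).round(3))
# order: +x end left(+y), +x right, -x right, -x left
rep('plate top',ray('top',z2t([(165,163),(384,210),(322,523),(102,478)]),.032))
rep('fix top',ray('top',z2t([(140,100),(422,158),(340,580),(55,518)]),.022))
rep('plate sc',ray('scene',z2s([(435,345),(230,430),(112,172),(315,97)]),.032))
rep('fix sc',ray('scene',z2s([(495,400),(222,515),(68,160),(330,62)]),.022))
rep('screws top',ray('top',z2t([(160,118),(401,170),(323,558),(78,503)]),.022))
print('knob top',ray('top',z2t([(306,45)]),.077),ray('scene',z2s([(392,483)]),.077))
for n in('top','scene'):
    D=np.load(n+"0.npz");d=D['d'];p=D['p'];P=cloud(n,d)
    print('bench z',np.nanmedian(P[...,2][300:330,290:320]))
    reg=(abs(P[...,0]-.45)<.2)&(abs(P[...,1]+.21)<.13)
    m=reg&(P[...,2]>.07)&(P[...,2]<.095)
    X=P[m];print(n,len(X),np.median(X[:,2]));
    print(cv2.minAreaRect((X[:,:2]*1000).astype(np.float32)))
    k=cv2.kmeans
    print('far x',X[X[:,0]>X[:,0].max()-.01].round(3).tolist())
    # mat
    dark=(p.max(2)<45)&(abs(P[...,2])<.012)&(P[...,1]>.05)&(P[...,1]<.45)&(P[...,0]>.2)&(P[...,0]<.8)
    dark=cv2.morphologyEx(dark.astype(np.uint8),cv2.MORPH_OPEN,np.ones((7,7)))
    c=max(cv2.findContours(dark,0,1)[0],key=cv2.contourArea)
    Q=ray(n,c[:,0],.004);print('mat',cv2.minAreaRect((Q[:,:2]*1000).astype(np.float32)))
E
```

```text
plate top [[0.6196, -0.1754], [0.5998, -0.2724], [0.461, -0.2441], [0.4795, -0.1476]] c [ 0.54   -0.2099] yaw -11.35 sides [0.099 0.142 0.098]
fix top [[0.6494, -0.1656], [0.6247, -0.2917], [0.4362, -0.2539], [0.4619, -0.1281]] c [ 0.5431 -0.2098] yaw -11.33 sides [0.128 0.192 0.128]
plate sc [[0.621, -0.1787], [0.602, -0.271], [0.4611, -0.2425], [0.4827, -0.1484]] c [ 0.5417 -0.2101] yaw -11.88 sides [0.094 0.144 0.096]
fix sc [[0.6537, -0.171], [0.6286, -0.2935], [0.4372, -0.2526], [0.4647, -0.1293]] c [ 0.546  -0.2116] yaw -12.24 sides [0.125 0.196 0.126]
screws top [[0.6414, -0.1746], [0.6192, -0.2823], [0.4458, -0.2465], [0.4687, -0.1382]] c [ 0.5437 -0.2104] yaw -11.78 sides [0.11  0.177 0.111]
knob top [[ 0.66497157 -0.22952699  0.077     ]] [[ 0.68569326 -0.24111196  0.077     ]]
bench z 0.00021748148104372422
top 331 0.08206949322402202
((540.2579956054688, -209.81385803222656), (15.29989242553711, 96.00049591064453), 77.89857482910156)
far x [[0.588, -0.214, 0.079], [0.587, -0.216, 0.083], [0.588, -0.218, 0.082], [0.586, -0.212, 0.081], [0.585, -0.213, 0.088], [0.585, -0.21
[... 974 characters left out ...]
3], [0.579, -0.214, 0.077], [0.582, -0.212, 0.08], [0.581, -0.223, 0.084], [0.582, -0.221, 0.083], [0.58, -0.217, 0.077], [0.583, -0.216, 0.079], [0.584, -0.214, 0.079], [0.586, -0.212, 0.08], [0.581, -0.224, 0.08], [0.581, -0.221, 0.077], [0.586, -0.22, 0.083], [0.585, -0.217, 0.079], [0.588, -0.216, 0.082], [0.587, -0.213, 0.078], [0.58, -0.224, 0.075], [0.586, -0.224, 0.082], [0.584, -0.22, 0.075], [0.586, -0.218, 0.077], [0.588, -0.217, 0.078], [0.587, -0.213, 0.072], [0.58, -0.224, 0.07], [0.586, -0.224, 0.078], [0.584, -0.221, 0.072], [0.587, -0.217, 0.072], [0.587, -0.225, 0.075]]
mat ((550.0338745117188, 206.8877410888672), (213.66030883789062, 172.43626403808594), 5.885600566864014)
```

```bash
python3 - <<'E'
from h import *
yaw=np.radians(-11.8);pv=np.array([.540,-.210])+.088*np.array([np.cos(yaw),np.sin(yaw)]);print(pv)
for a in(-10,0,10):
    t=yaw+np.radians(a)
    k=pv+.038*np.array([np.cos(t),np.sin(t)]);X=np.array([[*k,.042],[*k,.077]])
    print(a,k,(proj('top',X)-[370,185])*5+2,(proj('scene',X)-[215,240])*6+2.5)
for n in('top','scene'):
    D=np.load(n+"0.npz");P=cloud(n,D['d']);
    m=(P[...,2]>.045)&(abs(P[...,0]-.665)<.02)&(abs(P[...,1]+.235)<.025);print(n,P[m].round(3).tolist())
print(ray('top',[[200,220],[260,290]],.004))
E
```

```text
[ 0.62614033 -0.22799565]
-10 [ 0.66142279 -0.24210763] [[319.34250089  67.76685462]
 [335.33614815  53.50683455]] [[363.46406136 481.78148897]
 [356.22730427 441.79721524]]
0 [ 0.66333729 -0.2357665 ] [[304.95455146  63.31098535]
 [320.5457003   48.92951639]] [[378.69190955 476.73233094]
 [371.77371095 436.68169179]]
10 [ 0.66412158 -0.22918926] [[290.04814073  61.37619936]
 [305.22376389  46.94218657]] [[392.82391341 469.4514266 ]
 [386.20418453 429.30660386]]
top [[0.668, -0.227, 0.081], [0.668, -0.23, 0.077], [0.668, -0.232, 0.08], [0.669, -0.235, 0.076], [0.666, -0.226, 0.076], [0.666, -0.228, 0.076], [0.666, -0.23, 0.076], [0.667, -0.232, 0.075], [0.666, -0.234, 0.078], [0.666, -0.236, 0.078], [0.666, -0.226, 0.065], [0.663, -0.225, 0.081], [0.664, -0.228, 0.077], [0.664, -0.23, 0.079], [0.664, -0.232, 0.076], [0.664, -0.234, 0.08], [0.664, -0.236, 0.078], [0.667, -0.226, 0.05], [0.665, -0.226, 0.061], [0.662, -0.226, 0.076], [0.661, -0.227, 0.084], [0.662, -0.23, 0.075], [0.661, -0.231, 0.081], [0.662, -0.234, 0.079], [0.664, -0.226, 0.051], [0.663, -0.227, 0.058], [0.661, -0.
[... 788 characters left out ...]
, 0.078], [0.67, -0.233, 0.08], [0.666, -0.228, 0.07], [0.668, -0.226, 0.069], [0.664, -0.235, 0.068], [0.668, -0.235, 0.075], [0.668, -0.232, 0.072], [0.671, -0.231, 0.075], [0.668, -0.227, 0.065], [0.663, -0.236, 0.063], [0.667, -0.235, 0.068], [0.67, -0.234, 0.071], [0.67, -0.231, 0.068], [0.669, -0.228, 0.063], [0.663, -0.236, 0.057], [0.666, -0.235, 0.061], [0.668, -0.233, 0.061], [0.671, -0.232, 0.064], [0.667, -0.227, 0.054], [0.667, -0.236, 0.058], [0.67, -0.234, 0.061], [0.668, -0.231, 0.054], [0.668, -0.228, 0.051], [0.664, -0.235, 0.048], [0.667, -0.234, 0.051], [0.669, -0.232, 0.052], [0.669, -0.229, 0.048]]
[[0.61149631 0.28032087 0.004     ]
 [0.45476304 0.14056891 0.004     ]]
```

```bash
python3 - <<'E'
from h import *
X=[[0,0,0],[.266,.566,.234],[.266,.566,.35],[.266,.566,.1],[.15,.3,.5]]
print(proj('top',X),proj('scene',X))
for n,px in(('top',[(320,470),(30,420),(40,310),(300,455)]),('scene',[(425,20),(405,65),(205,90),(220,30),(235,5)])):
    P=cloud(n,np.load(n+'0.npz')['d'])
    for u,v in px: print(n,u,v,P[v,u].round(3))
E
```

```text
[[320.09896881 500.14642537]
 [ 12.34744924 388.2798107 ]
 [-24.86776864 398.92197286]
 [ 46.41027932 378.53911369]
 [100.58555215 507.79431943]] [[223.62011461 139.9682069 ]
 [417.26988328  52.22176476]
 [422.08334624  17.95637275]
 [412.3254894   87.41920908]
 [322.81900357 -17.4300038 ]]
top 320 470 [0.073 0.001 0.034]
top 30 420 [0.23  0.483 0.333]
top 40 310 [0.405 0.594 0.086]
top 300 455 [0.096 0.045 0.004]
scene 425 20 [0.284 0.56  0.355]
scene 405 65 [0.164 0.626 0.097]
scene 205 90 [ 0.093 -0.061  0.297]
scene 220 30 [-0.084  0.097  0.32 ]
scene 235 5 [-0.097  0.164  0.367]
```

Emit:
{"method": "jog_arm", "body": {"rows": [{"dp":[-350,-275,0],"turn":[0,0,-10],"grip":0.28},{"dp":[-350,-275,0],"turn":[0,0,-10],"grip":0.28},{"dp":[-350,-275,0],"turn":[0,0,-10],"grip":0.28},{"dp":[-350,-275,0],"turn":[0,0,-10],"grip":0.28},{"dp":[-350,-275,0],"turn":[0,0,-10],"grip":0.28},{"dp":[-350,-275,0],"turn":[0,0,-10],"grip":0.28},{"dp":[-350,-275,0],"turn":[0,0,-10],"grip":0.28},{"dp":[-350,-275,0],"turn":[0,0,-10],"grip":0.28},{"dp":[-350,-275,0],"turn":[0,0,-10],"grip":0.28},{"dp":[-350,-275,0],"turn":[0,0,-10],"grip":0.28}]}}

```text
time_s: 1.1
position: [0.4689, 0.1631, 0.2335]
tcp_rot: [[-0.963, 0.269, 0.002], [0.269, 0.963, -0.002], [-0.003, -0.001, -1.0]]
force: [-0.2, 0.2, 0.1]
opening: 0.293
```

Emit:
{"method": "jog_arm", "body": {"rows": [{"dp":[-295,-327,0],"turn":[0,0,-10.5],"grip":0.28},{"dp":[-295,-327,0],"turn":[0,0,-10.5],"grip":0.28},{"dp":[-295,-327,0],"turn":[0,0,-10.5],"grip":0.28},{"dp":[-295,-327,0],"turn":[0,0,-10.5],"grip":0.28},{"dp":[-295,-327,0],"turn":[0,0,-10.5],"grip":0.28},{"dp":[-295,-327,0],"turn":[0,0,-10.5],"grip":0.28},{"dp":[-295,-327,0],"turn":[0,0,-10.5],"grip":0.28},{"dp":[-295,-327,0],"turn":[0,0,-10.5],"grip":0.28},{"dp":[-295,-327,0],"turn":[0,0,-10.5],"grip":0.28},{"dp":[-295,-327,60],"turn":[0,0,-10.5],"grip":0.28}]}}

```text
time_s: 2.1
position: [0.6728, -0.2339, 0.1906]
tcp_rot: [[-0.996, 0.086, 0.02], [0.086, 0.996, -0.013], [-0.021, -0.011, -1.0]]
force: [0.8, 0.5, -0.7]
opening: 0.279
```

Emit:
{"method": "jog_arm", "body": {"rows": [{"dp":[0,0,20],"turn":[0,0,0],"grip":0.28},{"dp":[0,0,20],"turn":[0,0,0],"grip":0.28}]}}

```text
time_s: 2.3
position: [0.6617, -0.2231, 0.1583]
tcp_rot: [[-0.997, 0.082, -0.01], [0.082, 0.997, 0.005], [0.01, 0.005, -1.0]]
force: [0.5, 0.5, 0.5]
opening: 0.277
```

```bash
python3 - <<'E'
from h import *
s=bot.read_state();print(s)
for n,(u,v,w,h) in(('top',(370,150,110,110)),('scene',(210,210,110,110))):
    p,d=vision.capture(n);cv2.imwrite(f"pics/{n}1.png",cv2.resize(p[v:v+h,u:u+w,::-1],None,fx=5,fy=5,interpolation=cv2.INTER_CUBIC))
E
```

```text
{'time_s': 2.3, 'joint_positions': array([-2.77918256e+01,  4.07701261e+01,  7.38325876e+01,  2.28928626e-02,
        6.60253182e+01, -1.13091779e+02]), 'qvel': array([ 0.5743364 , -3.49070475, -3.43098459, -0.10618038,  1.24470339,
       -0.15755174]), 'tau': array([-6.62208516e-01, -5.14642382e+01, -1.78252888e+01, -7.88490591e-02,
       -1.88096305e-01, -1.56648963e-03]), 'position': array([ 0.66167138, -0.22314388,  0.15825342]), 'tcp_rot': array([[-0.99657649,  0.08212519, -0.00952637],
       [ 0.08207612,  0.99661125,  0.00543364],
       [ 0.00994033,  0.00463315, -0.99993986]]), 'force': array([0.54441352, 0.51507808, 0.49597321]), 'moment': array([0.04902805, 0.05551989, 0.08298209]), 'opening': 0.27680361578423707}
```

View pics/scene1.png

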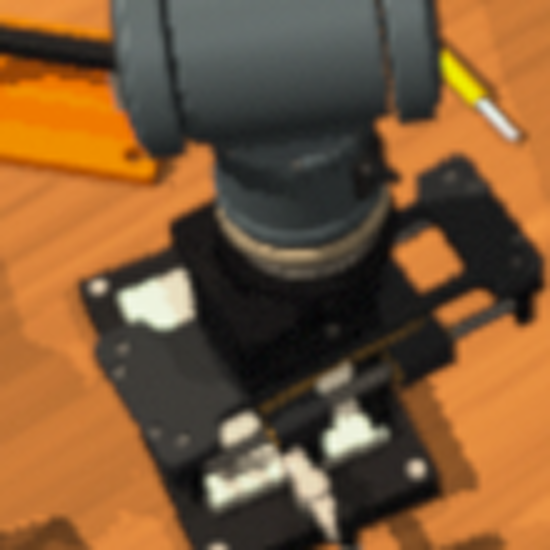

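Emit:
{"method": "jog_arm", "body": {"rows": [{"dp":[0,0,0],"turn":[0,0,0],"grip":0.28},{"dp":[0,0,0],"turn":[0,0,0],"grip":0.28},{"dp":[0,0,0],"turn":[0,0,0],"grip":0.28},{"dp":[0,0,0],"turn":[0,0,0],"grip":0.28}]}}

```text
time_s: 2.8
position: [0.665, -0.2252, 0.1647]
tcp_rot: [[-0.997, 0.082, 0.002], [0.082, 0.997, -0.001], [-0.002, -0.001, -1.0]]
force: [-0.1, 0.7, 0.0]
opening: 0.283
```

Emit:
{"method": "jog_arm", "body": {"rows": [{"dp":[0,-6,20],"turn":[0,0,0],"grip":0.28},{"dp":[0,-6,45],"turn":[0,0,0],"grip":0.28},{"dp":[0,-6,62],"turn":[0,0,0],"grip":0.28},{"dp":[0,-6,68],"turn":[0,0,0],"grip":0.28},{"dp":[0,-6,68],"turn":[0,0,0],"grip":0.28},{"dp":[0,-6,68],"turn":[0,0,0],"grip":0.28}]}}

```text
time_s: 3.4
position: [0.6648, -0.2315, 0.0963]
tcp_rot: [[-0.997, 0.082, 0.001], [0.082, 0.997, -0.001], [-0.001, -0.001, -1.0]]
force: [-0.0, 0.2, -0.0]
opening: 0.278
```

```bash
python3 - <<'E'
from h import *
s=bot.read_state();print(s['position'],s['qvel'])
for n,(u,v,w,h) in(('top',(370,150,110,110)),('scene',(210,210,110,110))):
    p,d=vision.capture(n);cv2.imwrite(f"pics/{n}2.png",cv2.resize(p[v:v+h,u:u+w,::-1],None,fx=5,fy=5,interpolation=cv2.INTER_CUBIC))
E
```

```text
[ 0.66478564 -0.23145162  0.09630745] [ 0.07130144 -0.77461744 -0.63996031 -0.05184103 -0.0217575   0.00603128]
```

View pics/scene2.png

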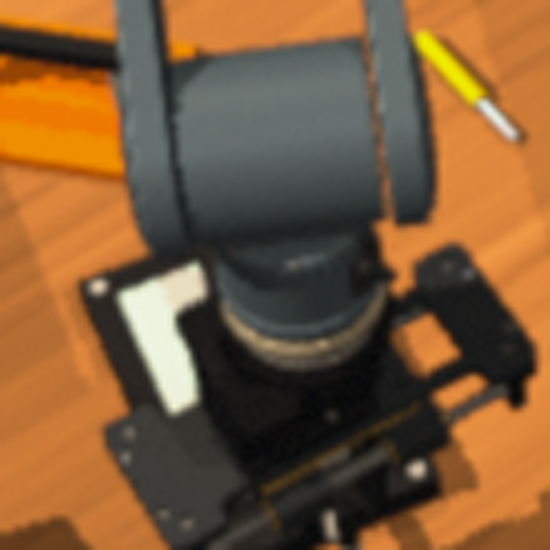

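Emit:
{"method": "jog_arm", "body": {"rows": [{"dp":[0,0,10],"turn":[0,0,0],"grip":0.28},{"dp":[0,0,20],"turn":[0,0,0],"grip":0.28},{"dp":[0,0,28],"turn":[0,0,0],"grip":0.28},{"dp":[0,0,33],"turn":[0,0,0],"grip":0.28},{"dp":[0,0,33],"turn":[0,0,0],"grip":0.28}]}}

```text
time_s: 4.0
position: [0.6632, -0.2308, 0.061]
tcp_rot: [[-0.997, 0.082, -0.002], [0.082, 0.997, 0.001], [0.003, 0.001, -1.0]]
force: [0.7, -0.3, -0.5]
opening: 0.28
```

```bash
python3 - <<'E'
from h import *
s=bot.read_state();print(s['position'],s['force'])
for n,(u,v,w,h) in(('scene',(220,250,90,90)),):
    p,d=vision.capture(n);cv2.imwrite(f"pics/{n}3.png",cv2.resize(p[v:v+h,u:u+w,::-1],None,fx=6,fy=6,interpolation=cv2.INTER_CUBIC))
R=s['tcp_rot'];c=s['position'];pv=np.array([.6261,-.2280])
# rotate rigidly CW about pivot by a deg
for a in (8,16,24,32,40,48,56,64,72,80,88,96):
    t=-np.radians(a);M=np.array([[np.cos(t),-np.sin(t)],[np.sin(t),np.cos(t)]])
    q=pv+M@(c[:2]-pv);d=np.array([*(q-c[:2]),0]);print(a,q.round(4),(R.T@d*1000).round(1))
E
```

```text
[ 0.66324749 -0.23079557  0.06095056] [ 0.67272058 -0.28583111 -0.47523988]
8 [ 0.6625 -0.2359] [ 0.3 -5.2 -0. ]
16 [ 0.661  -0.2409] [  1.4 -10.3  -0. ]
24 [ 0.6589 -0.2457] [  3.1 -15.2  -0. ]
32 [ 0.6561 -0.2501] [  5.5 -19.8  -0. ]
40 [ 0.6528 -0.254 ] [  8.5 -24.   -0. ]
48 [ 0.6489 -0.2575] [ 12.1 -27.8   0. ]
56 [ 0.6446 -0.2604] [ 16.2 -31.    0. ]
64 [ 0.6399 -0.2626] [ 20.7 -33.6   0. ]
72 [ 0.6349 -0.2642] [ 25.5 -35.6   0. ]
80 [ 0.6298 -0.2651] [ 30.5 -36.9   0. ]
88 [ 0.6246 -0.2652] [ 35.7 -37.5   0. ]
96 [ 0.6194 -0.2647] [ 40.9 -37.3   0.1]
```

View pics/scene3.png

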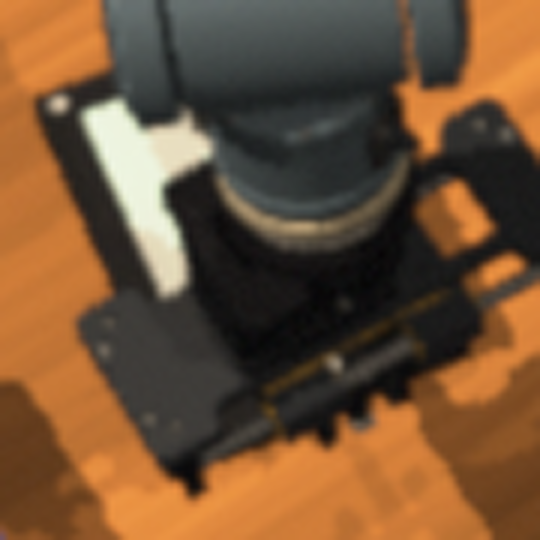

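Emit:
{"method": "jog_arm", "body": {"rows": [{"dp":[0.3,-5.2,0],"turn":[0,0,8],"grip":0.28},{"dp":[1.4,-10.3,0],"turn":[0,0,16],"grip":0.28},{"dp":[3.1,-15.2,0],"turn":[0,0,24],"grip":0.28},{"dp":[5.5,-19.8,0],"turn":[0,0,32],"grip":0.28},{"dp":[8.5,-24,0],"turn":[0,0,40],"grip":0.28},{"dp":[12,-28,0],"turn":[0,0,48],"grip":0.28},{"dp":[16,-31,0],"turn":[0,0,56],"grip":0.28},{"dp":[16,-31,0],"turn":[0,0,56],"grip":0.28}]}}

```text
time_s: 4.85
position: [0.6457, -0.2613, 0.063]
tcp_rot: [[-0.489, 0.872, 0.001], [0.872, 0.489, -0.0], [-0.001, 0.0, -1.0]]
force: [-0.1, 0.5, 0.6]
opening: 0.28
```

```bash
python3 - <<'E'
from h import *
s=bot.read_state();print(s['position'],s['force'])
for n,(u,v,w,h) in(('scene',(200,230,120,100)),('top',(370,150,110,100))):
    p,d=vision.capture(n);cv2.imwrite(f"pics/{n}4.png",cv2.resize(p[v:v+h,u:u+w,::-1],None,fx=5,fy=5,interpolation=cv2.INTER_CUBIC))
R=s['tcp_rot'];c=s['position'];pv=np.array([.6261,-.2280])
for a in (8,16,24,32,36,40,44):
    t=-np.radians(a);M=np.array([[np.cos(t),-np.sin(t)],[np.sin(t),np.cos(t)]])
    q=pv+M@(c[:2]-pv);d=np.array([*(q-c[:2]),0]);print(a,q.round(4),(R.T@d*1000).round(1))
E
```

```text
[ 0.64567702 -0.26130157  0.06300155] [-0.12617184  0.49692471  0.64470026]
8 [ 0.6409 -0.2637] [ 0.3 -5.4 -0. ]
16 [ 0.6357 -0.2654] [  1.3 -10.7  -0. ]
24 [ 0.6304 -0.2664] [  3.  -15.8  -0. ]
32 [ 0.6251 -0.2666] [  5.5 -20.6  -0. ]
36 [ 0.6224 -0.2664] [  6.9 -22.9  -0. ]
40 [ 0.6197 -0.2661] [  8.5 -25.   -0. ]
44 [ 0.617  -0.2656] [ 10.3 -27.   -0. ]
```

View pics/scene4.png

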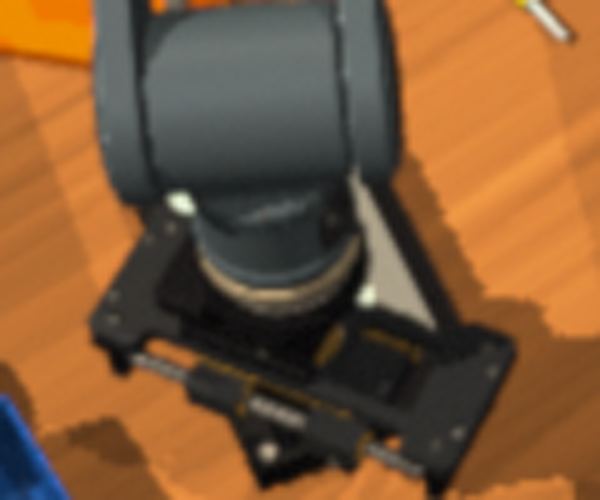

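View pics/top4.png

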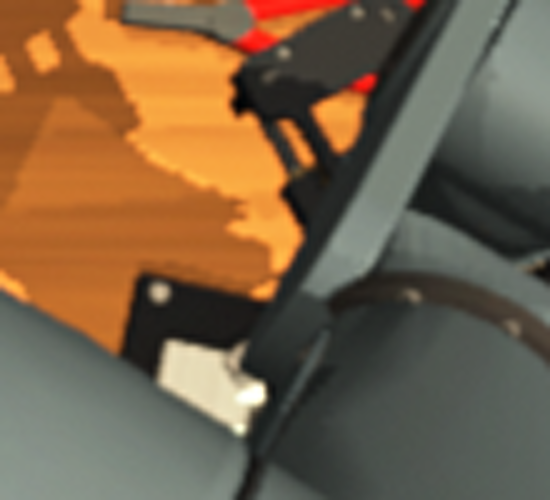

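Emit:
{"method": "jog_arm", "body": {"rows": [{"dp":[0.3,-5.4,0],"turn":[0,0,8],"grip":0.28},{"dp":[1.3,-10.7,0],"turn":[0,0,16],"grip":0.28},{"dp":[3,-15.8,0],"turn":[0,0,24],"grip":0.28},{"dp":[5.5,-20.6,0],"turn":[0,0,32],"grip":0.28},{"dp":[8.5,-25,0],"turn":[0,0,40],"grip":0.28},{"dp":[8.5,-25,0],"turn":[0,0,40],"grip":0.28}]}}

```text
time_s: 5.55
position: [0.6198, -0.2658, 0.0629]
tcp_rot: [[0.184, 0.983, 0.0], [0.983, -0.184, -0.001], [-0.0, 0.001, -1.0]]
force: [0.0, -0.3, -0.4]
opening: 0.28
```

Emit:
{"method": "jog_arm", "body": {"rows": [{"dp":[0,0,-25],"turn":[0,0,0],"grip":0.28},{"dp":[0,0,-65],"turn":[0,0,0],"grip":0.28},{"dp":[0,0,-110],"turn":[0,0,0],"grip":0.5},{"dp":[10,-15,-120],"turn":[0,0,-8],"grip":0.6},{"dp":[20,-40,-120],"turn":[0,0,-16],"grip":0.6},{"dp":[40,-65,-120],"turn":[0,0,-24],"grip":0.6},{"dp":[40,-89,-120],"turn":[0,0,-32],"grip":0.6},{"dp":[40,-89,-120],"turn":[0,0,-40],"grip":0.6},{"dp":[40,-89,-120],"turn":[0,0,-48],"grip":0.6},{"dp":[40,-89,-120],"turn":[0,0,-48],"grip":0.6}]}}

```text
time_s: 6.55
position: [0.5398, -0.2096, 0.1829]
tcp_rot: [[-0.609, 0.793, 0.0], [0.793, 0.609, -0.0], [-0.0, 0.0, -1.0]]
force: [1.0, 0.3, -0.1]
opening: 0.596
```

Emit:
{"method": "jog_arm", "body": {"rows": [{"dp":[0,0,0],"turn":[0,0,-8],"grip":0.6},{"dp":[0,0,0],"turn":[0,0,-16],"grip":0.6},{"dp":[0,0,0],"turn":[0,0,-24],"grip":0.6},{"dp":[0,0,0],"turn":[0,0,-32],"grip":0.6},{"dp":[0,0,0],"turn":[0,0,-40.8],"grip":0.6},{"dp":[0,0,0],"turn":[0,0,-40.8],"grip":0.6},{"dp":[0,0,0],"turn":[0,0,-40.8],"grip":0.6},{"dp":[0,0,0],"turn":[0,0,-40.8],"grip":0.6}]}}

```text
time_s: 7.35
position: [0.5398, -0.2098, 0.1826]
tcp_rot: [[-0.978, 0.208, 0.0], [0.208, 0.978, 0.0], [-0.0, 0.0, -1.0]]
force: [0.8, -0.5, -0.5]
opening: 0.603
```

```bash
python3 - <<'E'
from h import *
s=bot.read_state();print(s['position'],s['force'],s['tcp_rot'],s['joint_positions'])
for n,(u,v,w,h) in(('scene',(200,230,120,100)),('top',(370,150,110,100))):
    p,d=vision.capture(n);cv2.imwrite(f"pics/{n}5.png",cv2.resize(p[v:v+h,u:u+w,::-1],None,fx=5,fy=5,interpolation=cv2.INTER_CUBIC))
E
```

```text
[ 0.53976347 -0.20976949  0.18256486] [ 0.84624224 -0.48355393 -0.54477382] [[-9.78077226e-01  2.08242501e-01  8.10518422e-06]
 [ 2.08242501e-01  9.78077226e-01  3.10544645e-05]
 [-1.46063674e-06  3.20615084e-05 -9.99999999e-01]] [-3.22894424e+01  3.03380175e+01  9.17297371e+01  2.06769431e-03
  5.79328033e+01 -1.10271162e+02]
```

View pics/scene5.png

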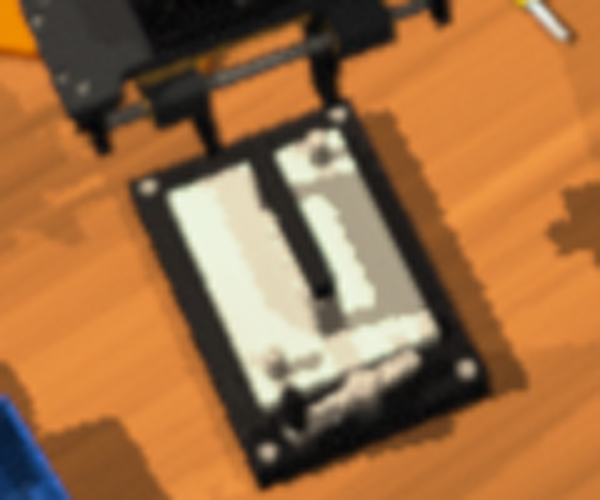

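View pics/top5.png

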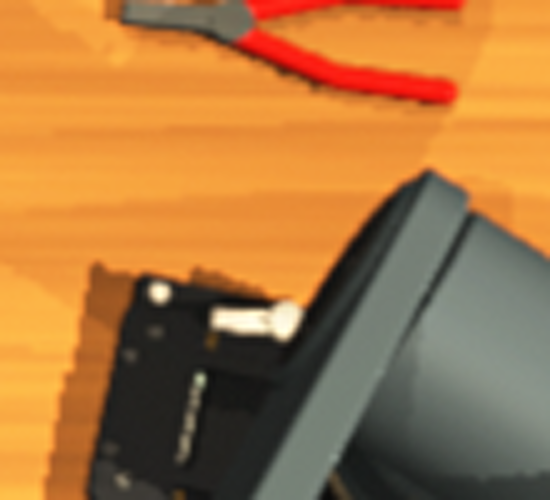

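Emit:
{"method": "jog_arm", "body": {"rows": [{"dp":[0,0,30],"turn":[0,0,0],"grip":0.6},{"dp":[0,0,70],"turn":[0,0,0],"grip":0.5},{"dp":[0,0,100],"turn":[0,0,0],"grip":0.5},{"dp":[0,0,112],"turn":[0,0,0],"grip":0.4},{"dp":[0,0,117],"turn":[0,0,0],"grip":0.4},{"dp":[0,0,117],"turn":[0,0,0],"grip":0.4},{"dp":[0,0,117],"turn":[0,0,0],"grip":0.4},{"dp":[0,0,117],"turn":[0,0,0],"grip":0.3}]}}

```text
time_s: 8.25
position: [0.5406, -0.2103, 0.067]
tcp_rot: [[-0.979, 0.206, 0.003], [0.206, 0.979, -0.002], [-0.003, -0.001, -1.0]]
force: [-0.4, 1.1, -0.1]
opening: 0.371
```

Emit:
{"method": "jog_arm", "body": {"rows": [{"dp":[0,0,0],"turn":[0,0,0],"grip":0.1},{"dp":[0,0,0],"turn":[0,0,0],"grip":0},{"dp":[0,0,0],"turn":[0,0,0],"grip":0},{"dp":[0,0,0],"turn":[0,0,0],"grip":0},{"dp":[0,0,0],"turn":[0,0,0],"grip":0}]}}

```text
time_s: 8.75
position: [0.5401, -0.2089, 0.0662]
tcp_rot: [[-0.978, 0.206, 0.001], [0.206, 0.978, 0.001], [-0.001, 0.001, -1.0]]
force: [2.0, 5.1, 5.6]
opening: 0.158
```

```bash
python3 - <<'E'
from h import *
s=bot.read_state();print(s['position'],s['force'],s['moment'],s['opening'])
E
```

```text
[ 0.54007933 -0.20891868  0.0661997 ] [1.99935923 5.13826079 5.56332596] [ 0.93274259 -0.23605096  0.02418732] 0.15841848451143387
```

Emit:
{"method": "jog_arm", "body": {"rows": [{"dp":[-0.3,1,0],"turn":[0,0,0],"grip":0},{"dp":[-0.3,1,0],"turn":[0,0,0],"grip":0},{"dp":[-0.3,1,0],"turn":[0,0,0],"grip":0}]}}

```text
time_s: 9.05
position: [0.5401, -0.2089, 0.0662]
tcp_rot: [[-0.979, 0.206, -0.0], [0.206, 0.979, -0.0], [-0.0, -0.0, -1.0]]
force: [-0.7, 1.8, 6.2]
opening: 0.159
```

Emit:
{"method": "jog_arm", "body": {"rows": [{"dp":[0,0,-2],"turn":[0,0,0],"grip":0},{"dp":[0,0,-4],"turn":[0,0,0],"grip":0},{"dp":[0,0,-6],"turn":[0,0,0],"grip":0},{"dp":[0,0,-8],"turn":[0,0,0],"grip":0},{"dp":[0,0,-8],"turn":[0,0,0],"grip":0},{"dp":[0,0,-8],"turn":[0,0,0],"grip":0}]}}

```text
time_s: 9.65
position: [0.5399, -0.2088, 0.0735]
tcp_rot: [[-0.979, 0.206, -0.001], [0.206, 0.979, 0.0], [0.001, 0.0, -1.0]]
force: [1.3, 0.9, -5.3]
opening: 0.159
```

```bash
python3 - <<'E'
from h import *
s=bot.read_state();print(s['position'],s['force'],s['moment'],s['opening'])
for n,(u,v,w,h) in(('scene',(200,220,120,100)),):
    p,d=vision.capture(n);cv2.imwrite(f"pics/{n}6.png",cv2.resize(p[v:v+h,u:u+w,::-1],None,fx=5,fy=5,interpolation=cv2.INTER_CUBIC))
E
```

```text
[ 0.53989028 -0.20878234  0.07345856] [ 1.26725909  0.92997437 -5.31492283] [ 0.26364959 -0.11568984 -0.02435494] 0.15908979046101465
```

View pics/scene6.png

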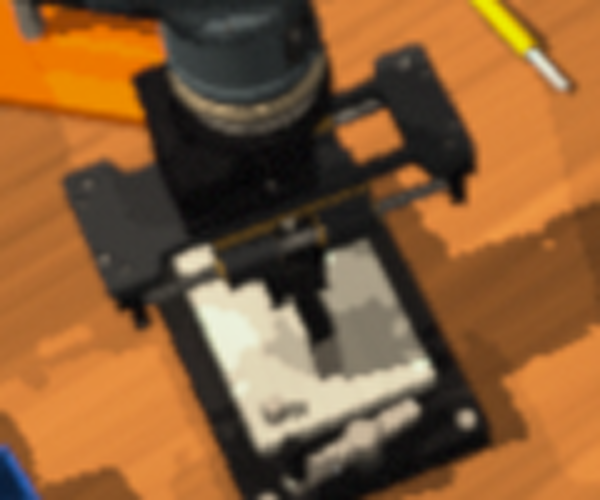

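Emit:
{"method": "jog_arm", "body": {"rows": [{"dp":[0,0,-4],"turn":[0,0,0],"grip":0},{"dp":[0,0,-8],"turn":[0,0,0],"grip":0},{"dp":[0,0,-12],"turn":[0,0,0],"grip":0},{"dp":[0,0,-16],"turn":[0,0,0],"grip":0},{"dp":[0,0,-20],"turn":[0,0,0],"grip":0},{"dp":[0,0,-24],"turn":[0,0,0],"grip":0},{"dp":[0,0,-29],"turn":[0,0,0],"grip":0},{"dp":[0,0,-34],"turn":[0,0,0],"grip":0},{"dp":[0,0,-39],"turn":[0,0,0],"grip":0},{"dp":[0,0,-39],"turn":[0,0,0],"grip":0}]}}

```text
time_s: 10.7
position: [0.5407, -0.2093, 0.1135]
tcp_rot: [[-0.979, 0.206, 0.002], [0.206, 0.979, -0.001], [-0.002, -0.001, -1.0]]
force: [0.4, -0.3, -5.2]
opening: 0.158
```

Emit:
{"method": "jog_arm", "body": {"rows": [{"dp":[0,0,-5],"turn":[0,0,0],"grip":0},{"dp":[0,0,-15],"turn":[0,0,0],"grip":0},{"dp":[0,0,-28],"turn":[0,0,0],"grip":0},{"dp":[0,0,-40],"turn":[0,0,0],"grip":0},{"dp":[0,0,-48],"turn":[0,0,0],"grip":0},{"dp":[0,0,-50],"turn":[0,0,0],"grip":0},{"dp":[0,0,-50],"turn":[0,0,0],"grip":0},{"dp":[0,0,-50],"turn":[0,0,0],"grip":0}]}}

```text
time_s: 11.5
position: [0.5398, -0.2086, 0.1622]
tcp_rot: [[-0.979, 0.206, -0.001], [0.206, 0.979, 0.0], [0.001, 0.0, -1.0]]
force: [-0.3, -0.1, -5.6]
opening: 0.16
```

```bash
python3 - <<'E'
from h import *
s=bot.read_state();print(s['position'],s['force'],s['moment'],s['opening'])
R=s['tcp_rot'];print(R.round(3))
d=np.array([.5495,.2085,0])-s['position'];d[2]=0;print(R.T@d*1000, np.degrees(np.arctan2(R[1,0],R[0,0])))
for n,(u,v,w,h) in(('scene',(200,180,120,120)),):
    p,d=vision.capture(n);cv2.imwrite(f"pics/{n}7.png",cv2.resize(p[v:v+h,u:u+w,::-1],None,fx=5,fy=5,interpolation=cv2.INTER_CUBIC))
E
```

```text
[ 0.53979227 -0.20864567  0.16223437] [-0.31714223 -0.08069838 -5.63932763] [ 0.02183248 -0.00057888  0.05431952] 0.16027320401688863
[[-0.979  0.206 -0.001]
 [ 0.206  0.979  0.   ]
 [ 0.001  0.    -1.   ]]
[7.65159421e+01 4.10182908e+02 2.00305164e-01] 168.1002951492481
```

View pics/scene7.png

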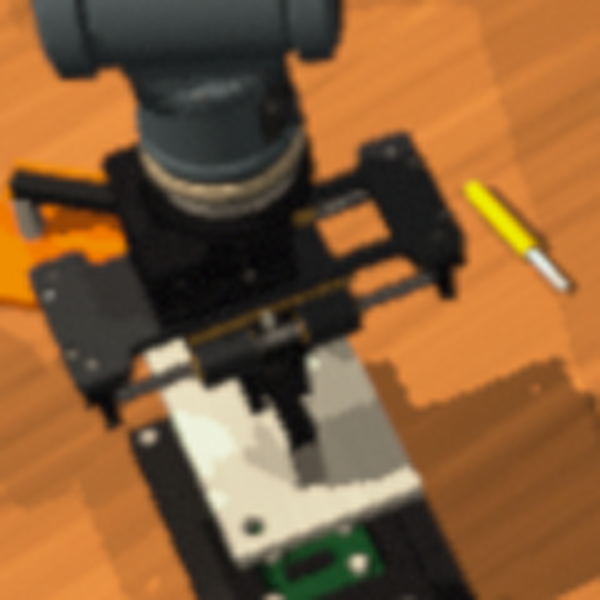

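Emit:
{"method": "jog_arm", "body": {"rows": [{"dp":[1,6,0],"turn":[0,0,-0.3],"grip":0},{"dp":[3,18,0],"turn":[0,0,-0.8],"grip":0},{"dp":[7,36,0],"turn":[0,0,-1.6],"grip":0},{"dp":[11,58,0],"turn":[0,0,-2.6],"grip":0},{"dp":[16,84,0],"turn":[0,0,-3.8],"grip":0},{"dp":[21,112,0],"turn":[0,0,-5],"grip":0},{"dp":[26,140,0],"turn":[0,0,-6.2],"grip":0},{"dp":[31,166,0],"turn":[0,0,-7.4],"grip":0},{"dp":[35,188,0],"turn":[0,0,-8.3],"grip":0},{"dp":[38,205,0],"turn":[0,0,-8.9],"grip":0}]}}

```text
time_s: 12.55
position: [0.544, 0.0029, 0.1625]
tcp_rot: [[-0.999, 0.049, -0.001], [0.049, 0.999, 0.001], [0.001, 0.001, -1.0]]
force: [-0.3, -1.1, -5.6]
opening: 0.161
```

```bash
python3 - <<'E'
from h import *
s=bot.read_state();print(s['position'],s['force'],s['moment'],s['opening'],s['qvel'])
R=s['tcp_rot'];print(R.round(3))
d=np.array([.5495,.2085,0])-s['position'];d[2]=0;print(R.T@d*1000, np.degrees(np.arctan2(R[1,0],R[0,0])))
E
```

```text
[0.54403319 0.00294245 0.16248129] [-0.26310836 -1.0814907  -5.63294729] [-0.04290594 -0.02964603 -0.01875329] 0.1605803535420325 [17.56347435  0.24611841 -0.76741465 -0.60463382  0.04516934 11.99172027]
[[-0.999  0.049 -0.001]
 [ 0.049  0.999  0.001]
 [ 0.001  0.001 -1.   ]]
[  4.64911805 205.57756376   0.21088797] 177.1810565962351
```

Emit:
{"method": "jog_arm", "body": {"rows": [{"dp":[0.5,17,0],"turn":[0,0,-0.6],"grip":0},{"dp":[1,38,0],"turn":[0,0,-1.5],"grip":0},{"dp":[1.5,62,0],"turn":[0,0,-2.6],"grip":0},{"dp":[2,88,0],"turn":[0,0,-3.8],"grip":0},{"dp":[3,114,0],"turn":[0,0,-5],"grip":0},{"dp":[3.5,140,0],"turn":[0,0,-6.2],"grip":0},{"dp":[4,164,0],"turn":[0,0,-7.2],"grip":0},{"dp":[4.5,184,0],"turn":[0,0,-8],"grip":0},{"dp":[4.7,198,0],"turn":[0,0,-8.5],"grip":0},{"dp":[4.7,205,0],"turn":[0,0,-8.7],"grip":0}]}}

```text
time_s: 13.55
position: [0.5502, 0.2066, 0.1624]
tcp_rot: [[-0.995, -0.102, -0.001], [-0.102, 0.995, 0.0], [0.001, 0.0, -1.0]]
force: [-0.7, 0.6, -5.5]
opening: 0.158
```

Emit:
{"method": "jog_arm", "body": {"rows": [{"dp":[0,0,0],"turn":[0,0,0],"grip":0},{"dp":[0,0,0],"turn":[0,0,0],"grip":0},{"dp":[0,0,0],"turn":[0,0,0],"grip":0}]}}

```text
time_s: 13.85
position: [0.5512, 0.2036, 0.1625]
tcp_rot: [[-0.995, -0.098, -0.0], [-0.098, 0.995, -0.0], [0.0, -0.0, -1.0]]
force: [0.3, 0.1, -5.3]
opening: 0.153
```

```bash
python3 - <<'E'
from h import *
s=bot.read_state();print(s['position'],s['force'],s['moment'],s['opening'],s['qvel'])
R=s['tcp_rot'];print(R.round(3))
d=np.array([.5495,.2085,0])-s['position'];d[2]=0;print(R.T@d*1000, np.degrees(np.arctan2(R[1,0],R[0,0])))
for n,(u,v,w,h) in(('scene',(310,120,150,150)),('top',(150,150,150,150))):
    p,d=vision.capture(n);cv2.imwrite(f"pics/{n}8.png",cv2.resize(p[v:v+h,u:u+w,::-1],None,fx=4,fy=4,interpolation=cv2.INTER_CUBIC))
E
```

```text
[0.55121149 0.20362532 0.16248326] [ 0.26340075  0.13771528 -5.34468568] [-0.01715222 -0.01252491 -0.0530973 ] 0.1531711039953923 [-0.26155585 -0.0400711   0.00281246  0.08673158 -0.08981668  0.03657506]
[[-0.995 -0.098 -0.   ]
 [-0.098  0.995 -0.   ]
 [ 0.    -0.    -1.   ]]
[ 1.22370215e+00  5.01939128e+00 -1.45366287e-03] -174.3550488811403
```

View pics/scene8.png

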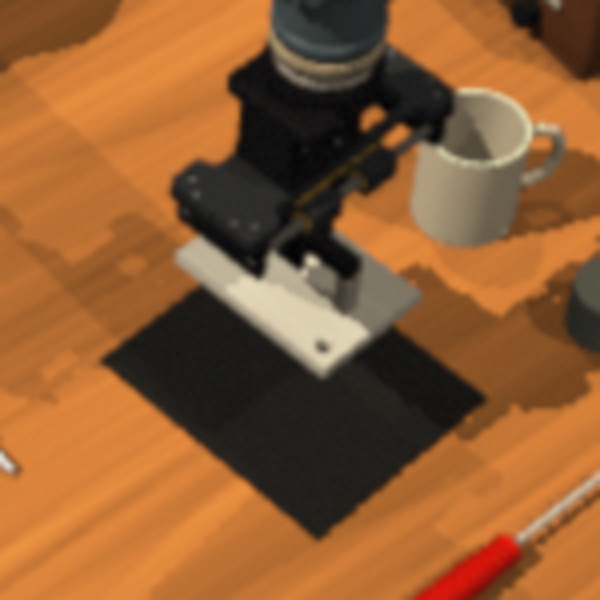

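View pics/top8.png

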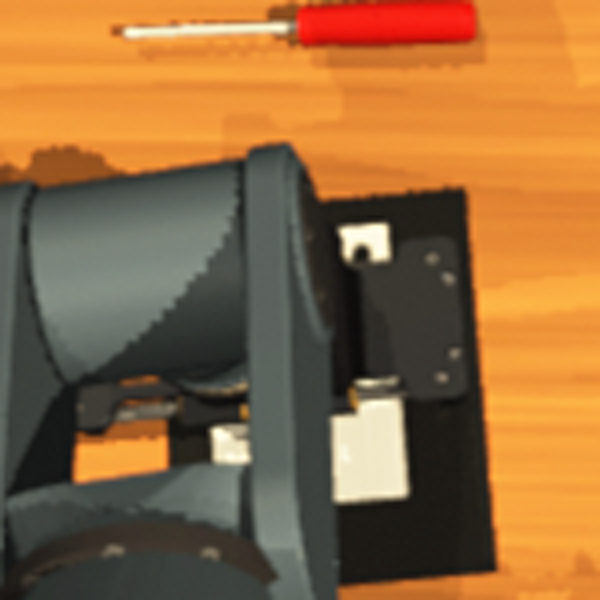

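Emit:
{"method": "jog_arm", "body": {"rows": [{"dp":[1,4.5,8],"turn":[0,0,0],"grip":0},{"dp":[1,4.5,22],"turn":[0,0,0],"grip":0},{"dp":[1,4.5,38],"turn":[0,0,0],"grip":0},{"dp":[1,4.5,55],"turn":[0,0,0],"grip":0},{"dp":[1,4.5,72],"turn":[0,0,0],"grip":0},{"dp":[1,4.5,86],"turn":[0,0,0],"grip":0},{"dp":[1,4.5,97],"turn":[0,0,0],"grip":0},{"dp":[1,4.5,105],"turn":[0,0,0],"grip":0},{"dp":[1,4.5,109],"turn":[0,0,0],"grip":0},{"dp":[1,4.5,110],"turn":[0,0,0],"grip":0}]}}

```text
time_s: 14.95
position: [0.5498, 0.2089, 0.0522]
tcp_rot: [[-0.995, -0.099, -0.0], [-0.099, 0.995, -0.0], [0.0, -0.0, -1.0]]
force: [0.3, -0.9, -5.3]
opening: 0.16
```

Emit:
{"method": "jog_arm", "body": {"rows": [{"dp":[0,0,0],"turn":[0,0,0],"grip":0},{"dp":[0,0,1],"turn":[0,0,0],"grip":0},{"dp":[0,0,2],"turn":[0,0,0],"grip":0},{"dp":[0,0,2],"turn":[0,0,0],"grip":0},{"dp":[0,0,2],"turn":[0,0,0],"grip":0}]}}

```text
time_s: 15.45
position: [0.5499, 0.2089, 0.0507]
tcp_rot: [[-0.995, -0.099, 0.0], [-0.099, 0.995, 0.0], [-0.0, 0.0, -1.0]]
force: [-0.2, -0.2, -5.0]
opening: 0.157
```

Emit:
{"method": "jog_arm", "body": {"rows": [{"dp":[0,0,0.5],"turn":[0,0,0],"grip":0},{"dp":[0,0,1],"turn":[0,0,0],"grip":0},{"dp":[0,0,1.5],"turn":[0,0,0],"grip":0},{"dp":[0,0,2],"turn":[0,0,0],"grip":0},{"dp":[0,0,2.3],"turn":[0,0,0],"grip":0},{"dp":[0,0,2.3],"turn":[0,0,0],"grip":0}]}}

```text
time_s: 16.05
position: [0.5498, 0.2089, 0.0483]
tcp_rot: [[-0.995, -0.099, -0.0], [-0.099, 0.995, -0.0], [0.0, -0.0, -1.0]]
force: [0.1, -0.3, -3.9]
opening: 0.16
```

Emit:
{"method": "jog_arm", "body": {"rows": [{"dp":[0,0,0.3],"turn":[0,0,0],"grip":0},{"dp":[0,0,0.6],"turn":[0,0,0],"grip":0},{"dp":[0,0,0.6],"turn":[0,0,0],"grip":0}]}}

```text
time_s: 16.35
position: [0.5498, 0.2088, 0.0482]
tcp_rot: [[-0.995, -0.099, 0.0], [-0.099, 0.995, -0.0], [-0.0, -0.0, -1.0]]
force: [-1.4, -1.6, 2.1]
opening: 0.154
```

Plate is resting on the mat (force changed sign). Release slowly, then retreat.

Emit:
{"method": "jog_arm", "body": {"rows": [{"dp":[0,0,0],"turn":[0,0,0],"grip":0.2},{"dp":[0,0,0],"turn":[0,0,0],"grip":0.3},{"dp":[0,0,0],"turn":[0,0,0],"grip":0.4},{"dp":[0,0,0],"turn":[0,0,0],"grip":0.45},{"dp":[0,0,0],"turn":[0,0,0],"grip":0.45},{"dp":[0,0,-10],"turn":[0,0,0],"grip":0.45},{"dp":[0,0,-30],"turn":[0,0,0],"grip":0.45},{"dp":[0,0,-60],"turn":[0,0,0],"grip":0.45},{"dp":[0,0,-100],"turn":[0,0,0],"grip":0.45},{"dp":[0,0,-140],"turn":[0,0,0],"grip":0.45}]}}

```text
time_s: 17.35
position: [0.5494, 0.2088, 0.1893]
tcp_rot: [[-0.995, -0.099, -0.001], [-0.099, 0.995, -0.0], [0.001, -0.0, -1.0]]
force: [0.1, 0.4, -0.6]
opening: 0.452
```

Emit:
{"method": "jog_arm", "body": {"rows": [{"dp":[80,-80,-20],"turn":[0,0,0],"grip":0.45},{"dp":[80,-80,-20],"turn":[0,0,0],"grip":0.45},{"dp":[110,-150,-20],"turn":[0,0,0],"grip":0.45},{"dp":[110,-190,-20],"turn":[0,0,0],"grip":0.45},{"dp":[110,-190,-20],"turn":[0,0,0],"grip":0.45},{"dp":[110,-190,-20],"turn":[0,0,0],"grip":0.45},{"dp":[110,-190,-20],"turn":[0,0,0],"grip":0.45}]}}

```text
time_s: 18.05
position: [0.4593, 0.0086, 0.2083]
tcp_rot: [[-0.995, -0.097, 0.001], [-0.097, 0.995, 0.0], [-0.001, 0.0, -1.0]]
force: [0.9, 0.2, -0.2]
opening: 0.451
```

```bash
python3 - <<'E'
from h import *
s=bot.read_state();print(s['position'],s['force'],s['qvel'])
for n in('scene','top'):
    p,d=vision.capture(n);cv2.imwrite(f"pics/{n}9.png",p[...,::-1]);P=cloud(n,d)
    reg=(abs(P[...,0]-.55)<.1)&(abs(P[...,1]-.209)<.1)
    m=reg&(P[...,2]>.053)&(P[...,2]<.075)
    X=P[m];print(n,len(X),np.median(X[:,2]),cv2.minAreaRect((X[:,:2]*1000).astype(np.float32)))
    w=reg&(P[...,2]<.03)&(p.min(2)>80);Y=P[w];A=np.c_[Y[:,:2],np.ones(len(Y))];print('plate fit',np.linalg.lstsq(A,Y[:,2],rcond=None)[0],np.median(Y[:,2]),cv2.minAreaRect((Y[:,:2]*1000).astype(np.float32)))
E
```

```text
[0.45933081 0.00860681 0.20825583] [ 0.86931998  0.15560486 -0.2077377 ] [ 2.11024891e+00  5.18138230e-01 -1.43854993e-03  1.28202570e-01
 -9.58986987e-02 -2.54637569e-02]
scene 185 0.06202977025484757 ((548.3995361328125, 207.0111083984375), (100.23448181152344, 21.55014419555664), 2.9584500789642334)
plate fit [-0.00020892  0.0194855   0.00870295] 0.012792364891551666 ((544.5723266601562, 206.9260711669922), (153.76513671875, 105.32682800292969), 4.368232727050781)
top 316 0.06371174971946525 ((550.1458129882812, 205.97598266601562), (96.20547485351562, 14.878989219665527), 5.670107364654541)
plate fit [ 0.00482537 -0.01314652  0.01385137] 0.014107430574325175 ((550.405517578125, 208.46969604492188), (144.90493774414062, 100.79000091552734), 5.854432106018066)
```

View pics/scene9.png

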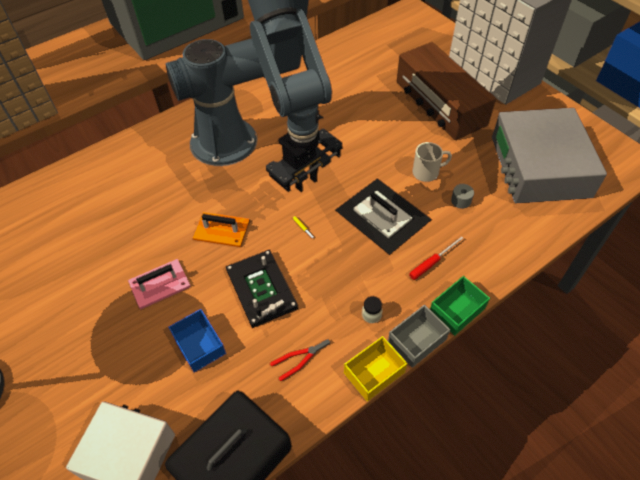

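View pics/top9.png

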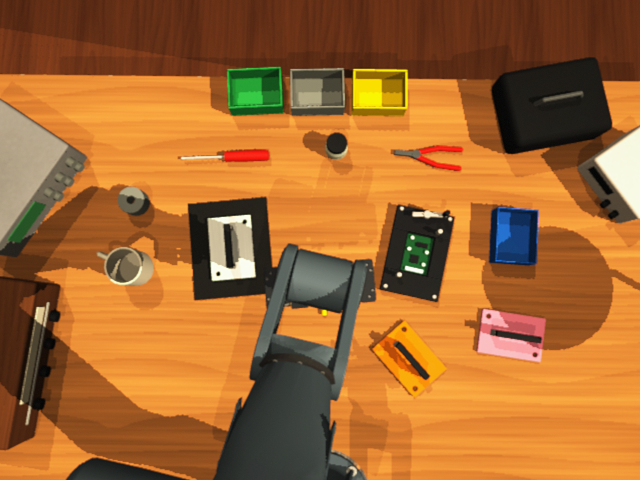

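The plate lies flat and centred on the mat (around (233,247) in the top view). The board is in its nest (418,255), the latch lies across the fixture (432,214), and the bystanders are unmoved. I'll let the arm settle, then hand in.

Emit:
{"method": "jog_arm", "body": {"rows": [{"dp":[0,0,0],"turn":[0,0,0],"grip":0.45},{"dp":[0,0,0],"turn":[0,0,0],"grip":0.45},{"dp":[0,0,0],"turn":[0,0,0],"grip":0.45}]}}

```text
time_s: 18.45
position: [0.4592, 0.0097, 0.2075]
tcp_rot: [[-0.995, -0.101, -0.0], [-0.101, 0.995, 0.0], [0.0, 0.0, -1.0]]
force: [0.1, -0.4, 0.3]
opening: 0.451
```

```bash
python3 -c "
from rig import bot;print(bot.hand_in())"
```

```text
the job is handed in; nothing more can be done
None
```

The plate is off the fixture and lying flat in the middle of the mat. I handed the job in at about 18.5 s; it reports no verdict.

- **Latch:** I swung it clockwise with the knob held loosely between the fingers. I estimate it stopped at about -1.36 rad, and the last pictures show it still aside.
- **Lift and placing:** I gripped the handle bar and lifted the plate straight up. I carried it across level, set it down until the mat took its weight, and then let go.
- **Plate position:** In the last pictures it lies within about 4 mm of the mat's centre. The top view puts its long side within about 0.3° of the mat's.
- **Plate level:** The depth fits showed no tilt above about 0.02 rad, and the two cameras disagreed on its direction, so I take that as noise. The scene camera's less certain outline gave a yaw 1.5 to 3° off the top view's; both are well inside the limit.
- **Everything else:** The board is in its nest, judged by eye. The other things look unmoved. The trimmer is mostly hidden by the arm in the top view but sits in its old place in the scene view. The gripper was clear of everything when I handed in.

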